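# Bolt the pot carrier's bar and lift it level

## Task

The two deli pots stand in their wire carrier, ready to be handed to the next station, but its carrying bar is still up. Swing the bar all the way down over the pots and push its slide bolt fully home into the keeper so that the bar can bear the load, then lift the whole carrier by the black grip to about 10 cm clear of the table, with both pots still in it. Hold it there level and still for three seconds and finish while still holding it in the air; do not tip it on the way, and do not knock anything else about.

Things in the scene. Friction and masses are not known exactly. Their poses are not given: they have to be found in the camera images.
- pot_carrier: Steel wire carrier for two pots, loose on the table, 242 long x 106 wide x 114 high without the bar; about 0.75 kg in all. Origin: centre of its underside; x along its length from the hinge strap to the keeper strap (roughly to the robot's left), z up. End straps 28 wide, 3 thick at x = -116 and +116; wire hoops round the pots (centres x = -53 and +53).
- carry_bar (a joint): Carrying bar: steel strap 214 x 24 x 5, hinged on top of the strap at x = -114 of the carrier, axis along the carrier's y. 0 rad = fully down (bar level, 3 mm above the pot lids), grows as the free end rises; starts ajar at 0.3 to 0.6. A stiff hinge: stays where it is left, goes down under 1 to 3 N at the grip.
- bar_hinge (a point): Point on the bar's hinge axis, mid-width: at (-114, 0, 90.5) mm in the carrier's frame. The bar swings about it in the carrier's x-z plane.
- handle (a point): Centre of the black carrying grip on the bar: 84 long (along the bar) x 18 wide x 16 high, on two posts, 36 mm free below it. From the hinge: 114 mm along the bar, 46.5 mm above it; bar down, at (0, 0, 137) mm of the carrier, over its middle. Site x runs along the bar to its free end, z away from the bar; orientation tilts with the bar.
- slide_bolt (a joint): Round 8 mm bolt on the bar's free end, slides along the bar toward the keeper. 0 m = drawn back, 0.028 = fully home (its tip then stands 14 mm out beyond the keeper). Starts at 0 to 0.003. About 1 N of friction, stays where left. It enters the keeper from about 0.004 and only goes in when the bar is fully down.
- bolt_knob (a point): Middle of the bolt's upright brass knob: cylinder 12 dia x 24 high (12 mm of it above and below this point). From the hinge, bolt drawn: 176 mm along the bar, 30.5 above it; bar down, at (62, 0, 121) mm of the carrier, 90 at x when the bolt is home. The pot lids lie 36 mm below this point.
- keeper (a point): Centre of the keeper, a steel staple on top of the strap at x = +117 of the carrier, opening 13 wide x 13 high, 10 thick, top at height 113.5; centre at (117, 0, 101) mm of the carrier.
- deli_cocoa: Round lidded plastic deli pot with greyish brown contents and a blue label, 104 dia x 81 high, 0.12 to 0.22 kg, in the hoop nearer the hinge. Origin: centre of its underside, 4 mm above the carrier's.
- deli_oats: Like the other pot, beige contents, in the hoop nearer the keeper. Origin: centre of its underside.
- portion_cups_a: Bystander: nested stack of clear portion cups, 62 dia x 93 high, near the right edge. Origin: centre of its underside.
- portion_cups_b: Bystander: nested stack of clear portion cups, 56 dia x 64 high, near the right edge. Origin: centre of its underside.
- sauce_bottle: Bystander: squeeze bottle of sauce with white cap, 44 x 69 x 173 high, behind right. Origin: centre of its underside.
- dropper_bottle: Bystander: small brown bottle with black dropper top, 33 dia x 102 high, behind right. Origin: centre of its underside.

How it is judged:
By the outcome, as a careful person would: the job done as asked, in the order asked, and still so for the second after the job is handed in, while the arm keeps its last pose, push and grip.
It also fails if it takes over 58 s, if anything falls off the work surface, if the arm or the gripper's body presses on something with over 40 N, if the wrist force passes 120 N, or if a joint passes its speed limit or range.

## Robot

A 6-joint arm with a two-finger parallel gripper is mounted at the origin on a cart in front of the work surface, level with it; the furniture and walls round the work are solid. World frame = base frame: x ahead of the robot, y to its left, z up, the work surface at z = 0. Lengths are in m, angles in rad, forces in N, time in s.
With the tool pointing down it reaches from about 0.225 to 0.875 m from the base axis. Payload 3.4 kg.
Tool frame: the origin (TCP) lies between the finger pads; the fingertips stand 17 mm ahead of it and the grasp point (between the pads) lies 2 mm behind it; z points along the fingers, y is the line along which they close (so a half turn about z gives the same grasp; the last joint's range is limited). The gripper opens to 85 mm and grips with 20 to 120 N. Pads are 22 mm wide; open, the fingers measure 114 mm over their backs; the gripper's body (76 mm by 85 mm) begins 54 mm behind the grasp point. The pads swing forward as they close: fully open they stand 13 mm farther back than shut.
Start: joints at [1.178, 0.276, 1.505, -0, 1.361, -0.121], TCP at [0.154, 0.554, 0.248] pointing down, gripper open.
Joint ranges: [-2.89, 2.89], [-0.75, 2.08], [0.22, 2.7], [-1.18, 4.32], [0.11, 2.71], [-2.7, 2.7]. Speed limits (rad/s): [2.57, 2.57, 3.14, 3.14, 3.14, 3.14].

## Interface

Orientations are given as a unit quaternion [w, x, y, z].
In Python, from cell import arm, camrig, get_state gives the robot as it stands (arm), with the cameras (camrig) and the readings as plain functions.
- The arm moves only by the shell command python3 jog.py 'ROWS' [OPENING] [FORCE]. ROWS is a JSON list of rows, 1 to 5 of them, each of 4 numbers: dx, dy, dz in m, then a turn about the tool's z in rad; each row is the pose to reach, as a shift and turn from the pose commanded when the command began, along the tool's axes at that moment; what a row does not reach only later rows make up. A row lasts 1/12 s, in which the tool goes at most 0.0417 m and 0.125 rad, less where a joint would pass 70% of its speed; a pose out of reach is approached as far as the arm can. OPENING is the finger opening in m, set as the command begins (- or left out keeps the last). The fingers move at their own pace and stop on an object; FORCE is the grip in N (left out, the last holds). Time passes only in rows, so rows that do not move let the fingers close. It prints the time, the measured TCP pose, the force, the opening and the grip force at its end.
- get_state(): the state, without advancing time (a new reading comes with each control period).
- camrig.camera(name): name is "scene" or "top" or "wrist"; returns the picture (400x640x3 uint8, blue, green, red); there is no depth.
- camrig.camera_model(name): a dict with "camera_matrix" (3x3 intrinsics, pixels), "k1" (the pictures are not rectified: a ray, as slopes to the right and down, at radius r is drawn at 1 + k1 r^2 times it, then the intrinsics apply), "rvec" (rotation vector, rad) and "tvec" (3), from world to camera coordinates, as OpenCV has them; the wrist camera has in their place "mount" (4x4, takes a point from camera to tool coordinates, whose origin is the TCP and whose axes are the flange's). Camera axes: x right, y down, z forward; pixel columns grow to the right and rows downward; lengths in m; the calibration is good to about 2 mm. A picture is of the moment at which its call begins: read the wrist's pose just before it. camera_model takes no time and is no camera call.
- arm.job_done(): hands the job in; it is judged then, once.
The state is a dict: "clock": time; "joint_positions": joint angles; "dq": joint speeds; "joint_torque": joint torques, N m; "ee_pos": TCP position; "ee_rot": TCP orientation; "contact_force": force on the tool from outside, world axes, zero at the start; "torque": the same for the moment, N m; "grip_width": finger opening in m; "grip_force": force on a finger pad.
Only numpy, scipy, OpenCV 4.12 (cv2) and the standard library are available. Lean on these libraries where they do the work, as an engineer would, in place of code of your own. Each camera call takes 0.05 s, during which the arm holds its last target. There are 200 camera calls.

## Working session

There is one attempt and no reset: what is moved stays moved. The work goes in short steps, Python scripts to look and compute and a shell command to move; the robot and the scene stay as the last step left them, time stands still between calls to the robot, and variables do not carry over. Pictures are saved under pics/ and viewed, at most 10 in all, crops included, and the job is handed in when it is done.

```bash
ls; mkdir -p pics; python3 - <<'E'
from cell import arm, camrig, get_state
import cv2
for n in("scene","top"):
    cv2.imwrite(f"pics/{n}0.png",camrig.camera(n))
    print(n,camrig.camera_model(n))
print(camrig.camera_model("wrist"));print(get_state())
E
```

```text
cell.py
jog.py
pics
scene {'camera_matrix': array([[402.63462597,   0.        , 326.8233467 ],
       [  0.        , 402.63462597, 199.06842372],
       [  0.        ,   0.        ,   1.        ]]), 'k1': -0.01127669689291899, 'rvec': array([ 1.96079372, -1.13938943,  0.55034853]), 'tvec': array([-0.23362087,  0.40388309,  0.52440719])}
top {'camera_matrix': array([[406.6994564 ,   0.        , 320.64037625],
       [  0.        , 406.6994564 , 197.35580034],
       [  0.        ,   0.        ,   1.        ]]), 'k1': -0.042625521429575874, 'rvec': array([ 2.11270384, -2.172582  ,  0.15214962]), 'tvec': array([0.05676433, 0.56502777, 1.1292493 ])}
{'camera_matrix': array([[328.10517505,   0.        , 319.63754119],
       [  0.        , 328.10517505, 198.71098543],
       [  0.        ,   0.        ,   1.        ]]), 'k1': -0.06953300564758325, 'mount': array([[-8.19424140e-04, -9.49791970e-01, -3.12881036e-01,
         8.05759629e-02],
       [ 9.99999623e-01, -8.67649088e-04,  1.49012050e-05,
        -1.61848509e-03],
       [-2.85623990e-04, -3.12880906e-01,  9.49792323e-01,
        -1.24380487e-01],
       [ 0.00000000e+00,  0.00000000e+00,  0.00000000e+00,
         1.00000000e+00]])}
{'clock': 0.1, 'joint_positions': array([ 1.17799734e+00,  2.76477007e-01,  1.50604139e+00, -1.55710415e-05,
        1.36070985e+00, -1.20981308e-01]), 'dq': array([-0.00081761, -0.00098431, -0.00447881,  0.00122847,  0.00234519,
        0.00112257]), 'joint_torque': array([ 1.03085131e-03, -4.17699265e+01, -2.46402615e+01, -3.42425055e-04,
        5.65402501e-03, -1.84079695e-06]), 'ee_pos': array([0.1541965 , 0.5534515 , 0.24754353]), 'ee_rot': array([-2.00417907e-04,  1.35489168e-01,  9.90778490e-01, -7.92895657e-04]), 'contact_force': array([-0.14669227,  0.13676263, -0.50702259]), 'torque': array([-0.01311321,  0.0301834 ,  0.00805927]), 'grip_force': 0.0, 'grip_width': 0.08528341356078173}
```

View pics/scene0.png

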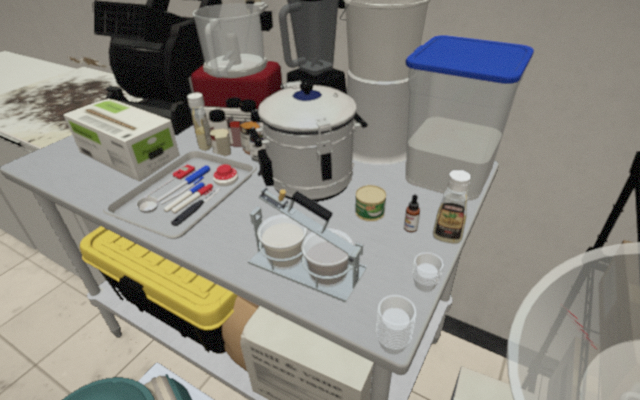

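View pics/top0.png

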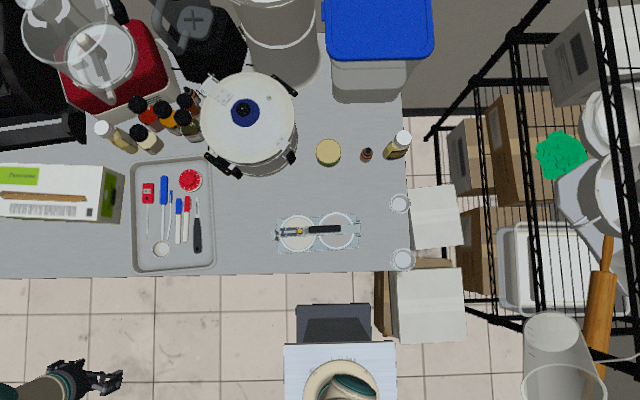

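The scene view shows the carrier at about (305,240), with the bar ajar and the black grip near (312,206). The top view shows it at (318,232), with the grip at (325,229). I'll enlarge both.

```bash
python3 - <<'E'
import cv2,numpy as np
a=cv2.imread("pics/scene0.png")[180:300,240:375];b=cv2.imread("pics/top0.png")[205:260,265:370]
cv2.imwrite("pics/s_c.png",cv2.resize(a,None,fx=5,fy=5,interpolation=cv2.INTER_CUBIC)[:600])
cv2.imwrite("pics/t_c.png",cv2.resize(b,None,fx=7,fy=7,interpolation=cv2.INTER_CUBIC))
E
```

```text
(no output)
```

View pics/s_c.png

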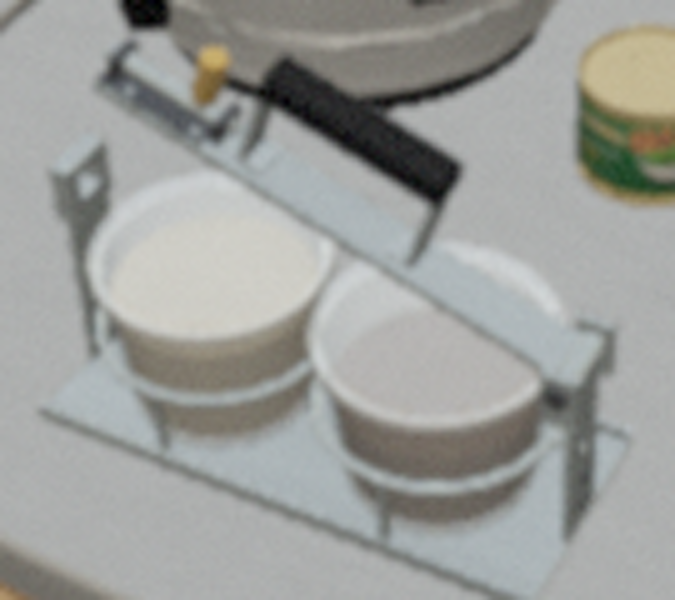

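View pics/t_c.png

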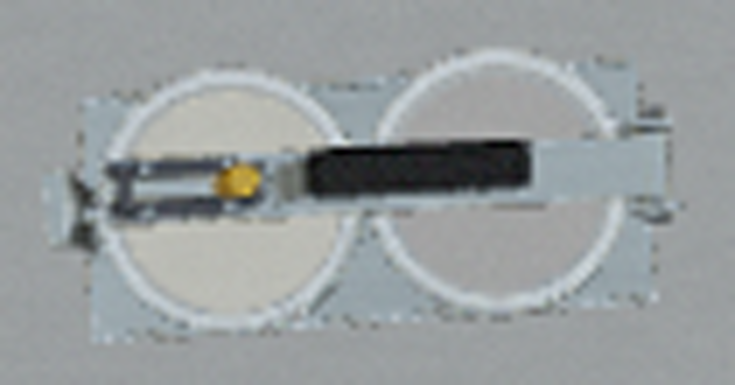

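The crops give the plate corners, keeper hole, pot rims, knob and grip in both views. I'll triangulate grip, knob, keeper and rims as a check, then fit the whole pose.

```bash
cat > h.py <<'E'
import numpy as np,cv2
from cell import arm, camrig, get_state
from scipy.spatial.transform import Rotation as R
from scipy.optimize import least_squares
def ext(n,st=None):
    m=camrig.camera_model(n)
    if n!="wrist": return m,cv2.Rodrigues(m["rvec"])[0],m["tvec"]
    q=st["ee_rot"];T=np.eye(4);T[:3,:3]=R.from_quat([*q[1:],q[0]]).as_matrix();T[:3,3]=st["ee_pos"]
    W=np.linalg.inv(T@m["mount"]);return m,W[:3,:3],W[:3,3]
def proj(c,P):
    m,r,t=c;return cv2.projectPoints(np.atleast_2d(P).astype(float),cv2.Rodrigues(r)[0],t,m["camera_matrix"],np.array([m["k1"],0,0,0]))[0][:,0]
def tri(obs):
    f=lambda p:np.concatenate([proj(c,p)[0]-uv for c,uv in obs]);s=least_squares(f,[.4,0,.1]);return s.x,np.abs(s.fun).max()
def carrier(p,P):
    x,y,yaw,z=p[:4];c,s=np.cos(yaw),np.sin(yaw);P=np.asarray(P)
    return np.array([x+c*P[0]-s*P[1],y+s*P[0]+c*P[1],z+P[2]])
def bar(p,a,h,th=None):
    th=p[4] if th is None else th
    return carrier(p,[-.114+a*np.cos(th)-h*np.sin(th),0,.0905+a*np.sin(th)+h*np.cos(th)])
def tool(v,st=None): # world vec -> tool axes
    q=(st or get_state())["ee_rot"];return R.from_quat([*q[1:],q[0]]).as_matrix().T@v
E
python3 - <<'E'
from h import *
S,T=ext("scene"),ext("top")
s=lambda u,v:np.array([240+(u+.5)/5-.5,180+(v+.5)/5-.5]);t=lambda u,v:np.array([265+(u+.5)/7-.5,205+(v+.5)/7-.5])
for n,a,b in[("grip",s(364,130),t(418,167)),("knob",s(209,76),t(240,180)),("oats",s(211,254),t(228,198)),("cocoa",s(440,335),t(500,180)),("keep",s(88,180),t(57,210))]:
    print(n,*tri([(S,a),(T,b)]))
L=[(S,s(40,410),[.121,-.053,.002]),(S,s(535,598),[-.121,-.053,.002]),(S,s(630,437),[-.121,.053,.002]),
(T,t(90,100),[.121,.053,.002]),(T,t(95,340),[.121,-.053,.002]),(T,t(655,298),[-.121,-.053,.002]),(T,t(635,65),[-.121,.053,.002]),
(T,t(228,198),[.053,0,.085]),(T,t(500,180),[-.053,0,.085]),(S,s(88,180),[.117,0,.101])]
B=[(S,s(364,130),.114,.0465,0),(T,t(418,167),.114,.0465,0),(S,s(209,76),.176,.0305,1),(T,t(240,180),.176,.0305,1)]
f=lambda p:np.concatenate([proj(c,carrier(p,P))[0]-uv for c,uv,P in L]+[proj(c,bar(p,a+k*p[5],h))[0]-uv for c,uv,a,h,k in B])
r=least_squares(f,[.4,0,1.5,0,.4,0]);print(r.x.round(4),np.round(r.fun,1))
p=r.x;print("grip",bar(p,.114,.0465),"knob",bar(p,.176+p[5],.0305))
np.save("p.npy",p)
E
```

```text
grip [0.4688614  0.03176091 0.17078702] 0.6822714976816542
knob [0.46424126 0.09778406 0.1759135 ] 0.045627911154099365
oats [0.46437127 0.1074979  0.08043841] 0.22835710934430153
cocoa [ 4.68814911e-01 -1.03904140e-04  8.00056331e-02] 0.4301014672961969
keep [0.46249314 0.1706598  0.09652074] 1.0778142278390987
[ 0.4692  0.0626  1.8089 -0.0265  0.4734  0.0078] [ 15.2 -16.   15.9 -33.7 -14.4  35.1   2.5  41.7  -6.9 -26.8  -9.7 -41.8
   2.8  25.3  -1.6   3.1  -3.9  -4.3  -8.   12.8   2.8   3.6   1.3  -3.4
  -0.7   1.4   0.2   1.4]
grip [0.47717896 0.02980621 0.15732146] knob [0.46080292 0.09727201 0.17490742]
```

```bash
python3 - <<'E'
from h import *
S,T=ext("scene"),ext("top")
s=lambda u,v:np.array([240+(u+.5)/5-.5,180+(v+.5)/5-.5]);t=lambda u,v:np.array([265+(u+.5)/7-.5,205+(v+.5)/7-.5])
L=[(S,s(40,410),[.121,.053,.002]),(S,s(535,598),[-.121,.053,.002]),(S,s(630,437),[-.121,-.053,.002]),
(T,t(90,100),[.121,-.053,.002]),(T,t(95,340),[.121,.053,.002]),(T,t(655,298),[-.121,.053,.002]),(T,t(635,65),[-.121,-.053,.002]),
(T,t(228,198),[.053,0,.085]),(T,t(500,180),[-.053,0,.085]),(S,s(88,180),[.117,0,.101])]
B=[(S,s(364,130),.114,.0465,0),(T,t(418,167),.114,.0465,0),(S,s(209,76),.176,.0305,1),(T,t(240,180),.176,.0305,1)]
f=lambda p:np.concatenate([proj(c,carrier(p,P))[0]-uv for c,uv,P in L]+[proj(c,bar(p,a+k*p[5],h))[0]-uv for c,uv,a,h,k in B])
r=least_squares(f,[.4,0,1.5,0,.4,0],loss="soft_l1");print(r.x.round(4),np.round(r.fun,1))
p=r.x;print("grip",bar(p,.114,.0465),"knob",bar(p,.176+p[5],.0305),"hinge",bar(p,0,0))
np.save("p.npy",p)
E
```

```text
[ 4.6770e-01  5.3700e-02  1.6207e+00 -5.0000e-04  3.2540e-01  1.5000e-03] [-2.   1.5 -0.2  3.8  1.9  0.3 -2.2 -0.9 -0.7  0.8  1.8  0.4  1.4 -2.3
  0.4 -0.5  0.1 -1.  -1.5 -1.2 -1.2  0.1  0.2 -0.4  0.3 -0.3 -0.2 -0.4]
grip [0.46871985 0.03291576 0.17048011] knob [0.46546604 0.09809863 0.17561225] hinge [ 0.47336413 -0.06012216  0.08997778]
```

The fit matches the measurements: grip at z 0.170, bar angle 0.325 rad, lids near 0.08. First I'll move closed fingers above the grip, ready to press the bar down along its arc.

```bash
python3 - <<'E'
from h import *
p=np.load("p.npy");st=get_state()
g=bar(p,.114,.0545);tgt=g+[0,0,.017+.025]
print(tgt,tool(tgt-st["ee_pos"],st).round(4)); q=st["ee_rot"];ty=R.from_quat([*q[1:],q[0]]).as_matrix()[:,1]
print("turn",np.arctan2(ty[1],ty[0])-(p[2]-np.pi/2))
E
```

```text
[0.46884735 0.0303616  0.22006034] [-0.4435 -0.4194  0.0281]
turn 1.2491053390521734
```

```bash
python3 jog.py '[[-0.03,-0.028,0,0.12],[-0.058,-0.055,0,0.24],[-0.087,-0.082,0,0.36],[-0.116,-0.11,0,0.48],[-0.145,-0.137,0,0.6]]' 0 40; cat >aim.py <<'E'
from h import *
import sys
p=np.load("p.npy");a,h,th,dz=map(float,sys.argv[1:5]);st=get_state()
tgt=bar(p,a,h,p[4] if th<0 else th)+[0,0,dz]
q=st["ee_rot"];ty=R.from_quat([*q[1:],q[0]]).as_matrix()[:,1]
print(st["clock"],tgt.round(4),tool(tgt-st["ee_pos"],st).round(4),"turn",(np.arctan2(ty[1],ty[0])-(p[2]-np.pi/2)).round(3),"F",st["contact_force"].round(1))
E
python3 aim.py .114 .0545 -1 .042
```

```text
clock: 0.52
ee_pos: [0.2574, 0.3811, 0.2479]
ee_rot: [0.0, 0.424, 0.905, -0.0]
contact_force: [0.8, -0.3, -0.3]
grip_width: 0.0254
grip_force: 0.0
0.5167 [0.4688 0.0304 0.2201] [-0.4048 -0.0618  0.028 ] turn 0.644 F [ 0.8 -0.3 -0.3]
```

```bash
python3 jog.py '[[-0.041,-0.006,0,0.12],[-0.081,-0.012,0,0.24],[-0.121,-0.018,0,0.36],[-0.161,-0.025,0,0.48],[-0.2,-0.031,0,0.6]]'; python3 aim.py .114 .0545 -1 .042
```

```text
clock: 0.93
ee_pos: [0.3624, 0.208, 0.2482]
ee_rot: [-0.0, 0.673, 0.739, -0.0]
contact_force: [0.8, 1.3, 0.1]
grip_width: -0.0003
grip_force: 0.0
0.9333 [0.4688 0.0304 0.2201] [-0.1868  0.0894  0.0281] turn 0.043 F [0.8 1.3 0.1]
```

```bash
python3 jog.py '[[-0.036,0.018,0,0.02],[-0.072,0.036,0,0.04],[-0.11,0.054,0,0.04],[-0.146,0.072,0.01,0.04],[-0.176,0.085,0.02,0.04]]'; python3 jog.py '[[-0.01,0.004,0.008,0],[-0.01,0.004,0.008,0],[-0.01,0.004,0.008,0]]'; python3 - <<'E'
from h import *
st=get_state();cv2.imwrite("pics/w1.png",camrig.camera("wrist"))
c=ext("wrist",st);p=np.load("p.npy");print(proj(c,[bar(p,.114,.0545),bar(p,.176,.0425)]).round())
E
python3 aim.py .114 .0545 -1 .042
```

```text
clock: 1.35
ee_pos: [0.466, 0.0406, 0.2284]
ee_rot: [0.001, 0.686, 0.727, 0.001]
contact_force: [0.7, 0.5, -0.0]
grip_width: 0.0001
grip_force: 0.0
clock: 1.6
ee_pos: [0.4679, 0.0336, 0.2194]
ee_rot: [-0.001, 0.687, 0.727, -0.001]
contact_force: [-0.3, -0.1, -0.4]
grip_width: -0.0001
grip_force: 0.0
[[323. 246.]
 [324. 134.]]
1.65 [0.4688 0.0304 0.2201] [-0.004   0.0007 -0.    ] turn 0.009 F [-0.6 -0.1  0.3]
```

View pics/w1.png

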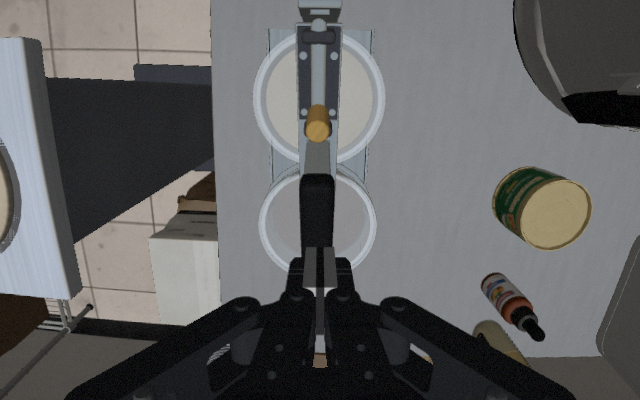

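The picture shows the grip's axis at column about 317 and the knob at (317,122). That puts both about 2.5 mm nearer the robot than the fit, so I'll shift p by that much. Now press down along the arc.

```bash
python3 -c "
import numpy as np;p=np.load('p.npy');p[0]-=.0025;np.save('p.npy',p)"
python3 jog.py '[[-0.003,-0.001,0.01,0],[-0.002,-0.001,0.018,0],[0.001,-0.001,0.023,0],[0.004,-0.001,0.028,0],[0.008,-0.001,0.033,0]]'
python3 jog.py '[[0.003,0,0.004,0],[0.0055,0,0.008,0],[0.007,0,0.012,0],[0.01,0,0.016,0],[0.012,0,0.02,0]]'
```

```text
clock: 2.07
ee_pos: [0.4671, 0.0426, 0.1873]
ee_rot: [-0.0, 0.686, 0.728, 0.0]
contact_force: [-1.1, -0.1, -0.0]
grip_width: -0.0001
grip_force: 0.5
clock: 2.48
ee_pos: [0.4668, 0.0535, 0.167]
ee_rot: [0.0, 0.686, 0.728, 0.0]
contact_force: [-0.0, 0.6, 1.1]
grip_width: 0.0
grip_force: 0.4
```

```bash
python3 jog.py '[[0,0,0.002,0],[0,0,0.004,0],[0,0,0.005,0],[0,0,0.005,0]]';python3 jog.py '[[0,0,0.001,0],[0,0,0.002,0],[0,0,0.002,0]]'
```

```text
clock: 2.82
ee_pos: [0.4666, 0.0532, 0.1621]
ee_rot: [-0.0, 0.686, 0.728, -0.0]
contact_force: [1.5, -0.6, -0.4]
grip_width: -0.0001
grip_force: 0.0
clock: 3.07
ee_pos: [0.4671, 0.0532, 0.1614]
ee_rot: [0.001, 0.686, 0.728, 0.001]
contact_force: [-1.4, 0.1, 7.7]
grip_width: -0.0001
grip_force: 3.5
```

```bash
python3 jog.py '[[0,0,0.001,0],[0,0,0.001,0],[0,0,0.001,0]]'; python3 jog.py '[[0,0,-0.03,0],[0,0,-0.06,0],[0.02,0,-0.075,0]]' 0.085; python3 - <<'E'
from h import *
st=get_state();w=camrig.camera("wrist");cv2.imwrite("pics/w2.png",w);s=camrig.camera("scene")
a=cv2.resize(s[180:300,240:375],None,fx=4,fy=4,interpolation=cv2.INTER_CUBIC)
cv2.imwrite("pics/w2.png",np.hstack([a[:400,:],cv2.copyMakeBorder(w[0:260,200:450],0,140,0,0,0)]))
c=ext("wrist",st);S=ext("scene");p=np.load("p.npy")
P=[bar(p,.114,.0545,0),bar(p,.176,.0425,0)];print((proj(c,P)-[200,0]).round()+[540,0],((proj(S,P)-[240,180])*4).round())
E
python3 aim.py .1775 .0375 0 .03
```

```text
clock: 3.32
ee_pos: [0.4674, 0.0532, 0.1613]
ee_rot: [0.001, 0.686, 0.728, 0.001]
contact_force: [-2.1, 0.1, 12.5]
grip_width: -0.0002
grip_force: 6.1
clock: 3.57
ee_pos: [0.4673, 0.0711, 0.2374]
ee_rot: [0.003, 0.687, 0.727, 0.001]
contact_force: [0.9, 0.2, -0.1]
grip_width: 0.0354
grip_force: 0.0
[[656. 231.]
 [656. 142.]] [[247. 136.]
 [142. 121.]]
3.6667 [0.462  0.1172 0.1575] [ 0.0428 -0.0033  0.0799] turn 0.01 F [-1.6 -0.6  0.3]
```

View pics/w2.png

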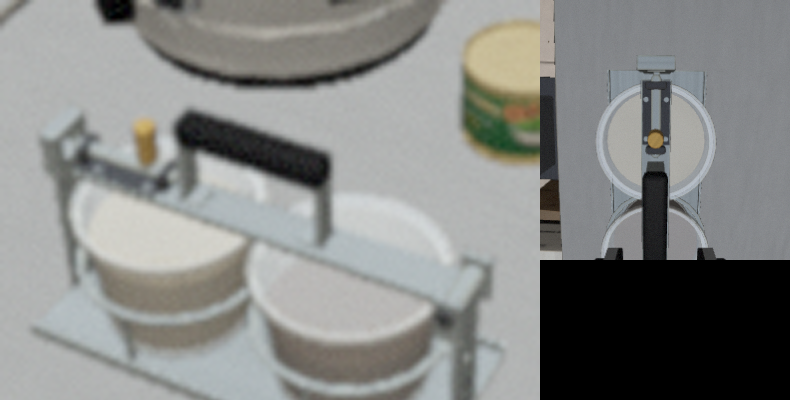

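The bar is level. The knob is at (655,139) in the wrist crop, within 1 mm of the prediction. Next, grasp the knob across the bar.

```bash
python3 jog.py '[[0.02,-0.002,0,0.01],[0.043,-0.0033,0.02,0.01],[0.043,-0.0033,0.05,0.01],[0.043,-0.0033,0.08,0.01],[0.043,-0.0033,0.08,0.01]]' 0.06; python3 aim.py .1775 .0375 0 0
```

```text
clock: 4.08
ee_pos: [0.4546, 0.1154, 0.1486]
ee_rot: [-0.004, 0.689, 0.725, -0.005]
contact_force: [-1.7, 0.1, -0.9]
grip_width: 0.06
grip_force: 0.0
4.0833 [0.462  0.1172 0.1275] [0.0014 0.0078 0.0211] turn 0.0 F [-1.7  0.1 -0.9]
```

```bash
python3 jog.py '[[0,0,0,0],[0,0,0,0]]'; python3 aim.py .1775 .0375 0 0
```

```text
clock: 4.25
ee_pos: [0.4603, 0.1157, 0.1549]
ee_rot: [0.0, 0.69, 0.724, 0.0]
contact_force: [-0.3, -0.4, -0.1]
grip_width: 0.0596
grip_force: 0.0
4.25 [0.462  0.1172 0.1275] [0.0013 0.0018 0.0274] turn -0.001 F [-0.3 -0.4 -0.1]
```

Just settling. Descend and close on the knob.

```bash
python3 jog.py '[[0.001,0.001,0.009,0],[0.001,0.001,0.018,0],[0.001,0.001,0.027,0],[0.001,0.001,0.027,0]]' 0.05; python3 jog.py '[[0,0,0,0],[0,0,0,0],[0,0,0,0],[0,0,0,0],[0,0,0,0]]' 0 25
```

```text
clock: 4.58
ee_pos: [0.4594, 0.1169, 0.1258]
ee_rot: [-0.001, 0.69, 0.724, -0.001]
contact_force: [-0.6, 0.4, -0.2]
grip_width: 0.0498
grip_force: 0.0
clock: 5.0
ee_pos: [0.4614, 0.1172, 0.1278]
ee_rot: [0.001, 0.69, 0.724, 0.001]
contact_force: [2.0, -0.3, 0.3]
grip_width: 0.0111
grip_force: 24.8
```

Closed at 11 mm on the 12 mm knob. Push along the bar toward the keeper.

```bash
python3 jog.py '[[0.003,0,0,0],[0.006,0,0,0],[0.009,0,0,0],[0.012,0,0,0],[0.015,0,0,0]]';  python3 jog.py '[[0.003,0,0,0],[0.006,0,0,0],[0.009,0,0,0],[0.01,0,0,0],[0.01,0,0,0]]'
```

```text
clock: 5.42
ee_pos: [0.4605, 0.1325, 0.1276]
ee_rot: [0.001, 0.69, 0.724, 0.001]
contact_force: [2.5, -0.6, 1.9]
grip_width: 0.0109
grip_force: 25.0
clock: 5.83
ee_pos: [0.4598, 0.1426, 0.1276]
ee_rot: [0.0, 0.689, 0.724, 0.001]
contact_force: [3.8, 0.7, 3.6]
grip_width: 0.0111
grip_force: 25.1
```

```bash
python3 jog.py '[[0.001,0,0,0],[0.002,0,0,0],[0.002,0,0,0]]';  python3 jog.py '[[0.001,0,0,0],[0.001,0,0,0]]';  python3 jog.py '[[0.001,0,0,0],[0.001,0,0,0]]'; python3 - <<'E'
from h import *
st=get_state();w=camrig.camera("wrist");s=camrig.camera("scene")
a=cv2.resize(s[180:300,240:340],None,fx=4.5,fy=4.5,interpolation=cv2.INTER_CUBIC)
b=cv2.resize(w[0:200,240:400],None,fx=2,fy=2)
cv2.imwrite("pics/w3.png",np.hstack([a[:400],b]))
c=ext("wrist",st);p=np.load("p.npy");print(st["contact_force"])
print((proj(c,[carrier(p,[.117,0,.1135]),carrier(p,[.122+.014,0,.101])])-[240,0])*2+[450,0])
E
```

```text
clock: 6.08
ee_pos: [0.4596, 0.1439, 0.1275]
ee_rot: [0.001, 0.689, 0.724, 0.0]
contact_force: [3.8, -1.1, 3.0]
grip_width: 0.0108
grip_force: 25.2
clock: 6.25
ee_pos: [0.4594, 0.1444, 0.1274]
ee_rot: [0.001, 0.689, 0.724, -0.0]
contact_force: [4.2, -3.3, 3.9]
grip_width: 0.0107
grip_force: 25.3
clock: 6.42
ee_pos: [0.4592, 0.1452, 0.1274]
ee_rot: [0.001, 0.689, 0.724, -0.001]
contact_force: [2.9, -4.4, 4.6]
grip_width: 0.0106
grip_force: 25.3
[ 2.87706973 -4.37136265  4.55910272]
[[619.52109197 430.00892325]
 [619.01173935 335.4459677 ]]
```

View pics/w3.png

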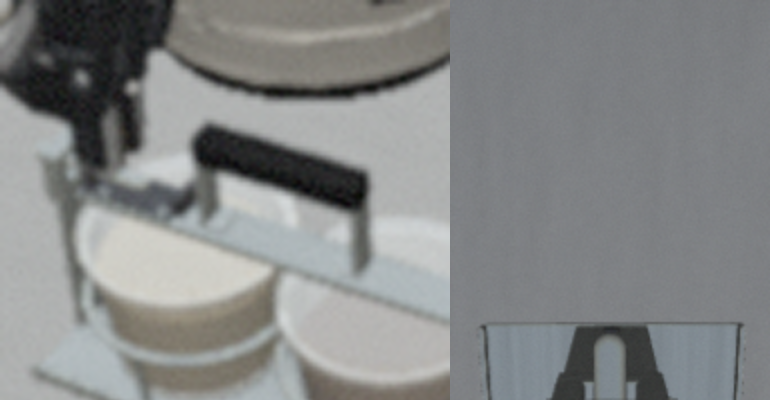

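The bolt tip is at (610,335), where a fully-home bolt is predicted. Travel was 28 mm and the force is rising against the stop. One more small nudge, then release and go up.

```bash
python3 jog.py '[[0.001,0,0,0],[0.001,0,0,0],[0.001,0,0,0]]'; python3 jog.py '[[-0.0015,0,0,0],[-0.0015,0,0,0],[-0.0015,0,0,0],[-0.0015,0,-0.002,0],[-0.0015,0,-0.004,0]]' 0.06; python3 jog.py '[[0,0,-0.03,0],[0,0,-0.06,0],[-0.04,0,-0.09,0],[-0.08,0,-0.11,0],[-0.1,0,-0.11,0]]'; python3 jog.py '[[-0.02,0,0,0],[-0.02,0,0,0],[-0.02,0,0,0]]'; python3 - <<'E'
from h import *
st=get_state();w=camrig.camera("wrist");s=camrig.camera("scene")
a=cv2.resize(s[180:300,240:340],None,fx=4.5,fy=4.5,interpolation=cv2.INTER_CUBIC)
b=cv2.resize(w[0:270,240:400],None,fx=2,fy=2)
cv2.imwrite("pics/w4.png",np.hstack([a[:540],b]))
c=ext("wrist",st);p=np.load("p.npy")
print((proj(c,[bar(p,.114+.042,.0545,0),bar(p,.114,.0545,0),bar(p,.204,.0425,0),carrier(p,[.117,0,.1135])])-[240,0])*2+[450,0])
E
python3 aim.py .114 .0465 0 0
```

```text
clock: 6.77
ee_pos: [0.4589, 0.146, 0.1274]
ee_rot: [0.001, 0.689, 0.725, -0.001]
contact_force: [3.7, -4.3, 4.6]
grip_width: 0.0107
grip_force: 25.3
clock: 7.18
ee_pos: [0.4582, 0.1458, 0.1309]
ee_rot: [-0.001, 0.69, 0.724, -0.001]
contact_force: [0.4, 0.6, -0.3]
grip_width: 0.0601
grip_force: 0.0
clock: 7.6
ee_pos: [0.4656, 0.0446, 0.245]
ee_rot: [0.003, 0.689, 0.725, 0.002]
contact_force: [0.3, -0.0, 0.3]
grip_width: 0.0602
grip_force: 0.0
clock: 7.85
ee_pos: [0.4648, 0.0253, 0.2414]
ee_rot: [-0.0, 0.69, 0.723, 0.0]
contact_force: [-0.2, 0.1, -0.4]
grip_width: 0.06
grip_force: 0.0
[[616.39676589 210.28778713]
 [616.52511749 336.00861431]
 [615.7819819   58.08817665]
 [615.05811337 -15.08554991]]
7.95 [0.4652 0.0537 0.1365] [0.0271 0.002  0.1046] turn -0.001 F [-0.5  0.9  0.7]
```

View pics/w4.png

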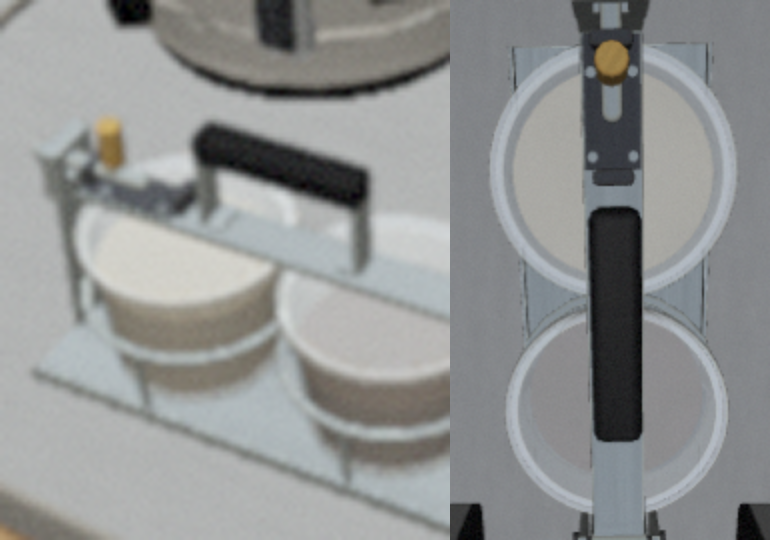

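The knob is at the end of its slot and the bolt is in the keeper. The grip sits as predicted, with about 0.02 rad of extra yaw. Go to the grip.

```bash
python3 jog.py '[[0.014,0.001,0.01,-0.02],[0.028,0.0015,0.03,-0.02],[0.028,0.0015,0.05,-0.02],[0.028,0.0015,0.07,-0.02],[0.028,0.0015,0.07,-0.02]]' 0.06; python3 jog.py '[[0,0,0.012,0],[0,0,0.024,0],[0,0,0.035,0],[0,0,0.035,0],[0,0,0.035,0]]'; python3 aim.py .114 .0465 0 0; python3 jog.py '[[0,0,0,0],[0,0,0,0],[0,0,0,0],[0,0,0,0],[0,0,0,0]]' 0 90;
```

```text
clock: 8.37
ee_pos: [0.4619, 0.0554, 0.1677]
ee_rot: [-0.003, 0.681, 0.732, -0.003]
contact_force: [-0.5, -0.5, 0.2]
grip_width: 0.0598
grip_force: 0.0
clock: 8.78
ee_pos: [0.4651, 0.0544, 0.1366]
ee_rot: [-0.0, 0.682, 0.731, -0.0]
contact_force: [-0.2, -0.0, -0.3]
grip_width: 0.0603
grip_force: 0.0
8.7833 [0.4652 0.0537 0.1365] [-0.0007  0.      0.0001] turn 0.02 F [-0.2 -0.  -0.3]
clock: 9.2
ee_pos: [0.4658, 0.0538, 0.1372]
ee_rot: [0.001, 0.682, 0.731, 0.001]
contact_force: [-0.6, -0.1, 4.5]
grip_width: 0.0162
grip_force: 87.8
```

```bash
python3 jog.py '[[0,0,-0.002,0],[0,0,-0.005,0],[0,0,-0.009,0],[0,0,-0.013,0],[0,0,-0.017,0]]'; python3 -c "
from h import *
s=get_state();print(s['contact_force'],s['torque'])"
```

```text
clock: 9.62
ee_pos: [0.4643, 0.0538, 0.1529]
ee_rot: [-0.001, 0.682, 0.731, -0.001]
contact_force: [0.2, -0.9, -7.2]
grip_width: 0.0163
grip_force: 88.0
[ 0.21834492 -0.90161809 -7.18439862] [ 0.00421223  0.01659978 -0.01861597]
```

It carries 7.2 N, the full weight, with almost no moment. Continue up to 10 cm.

```bash
python3 jog.py '[[0,0,-0.007,0],[0,0,-0.016,0],[0,0,-0.026,0],[0,0,-0.036,0],[0,0,-0.046,0]]';python3 jog.py '[[0,0,-0.01,0],[0,0,-0.02,0],[0,0,-0.028,0],[0,0,-0.034,0],[0,0,-0.038,0]]'; python3 jog.py '[[0,0,0,0],[0,0,0,0],[0,0,0,0],[0,0,0,0],[0,0,0,0]]'; python3 - <<'E'
from h import *
s=camrig.camera("scene")
cv2.imwrite("pics/l.png",cv2.resize(s[120:290,220:400],None,fx=3.5,fy=3.5,interpolation=cv2.INTER_CUBIC))
E
```

```text
clock: 10.03
ee_pos: [0.4651, 0.0538, 0.2004]
ee_rot: [0.0, 0.682, 0.731, 0.0]
contact_force: [0.3, -0.6, -7.6]
grip_width: 0.0162
grip_force: 88.1
clock: 10.45
ee_pos: [0.4654, 0.0538, 0.2383]
ee_rot: [0.0, 0.682, 0.731, 0.0]
contact_force: [0.7, -0.7, -6.9]
grip_width: 0.0163
grip_force: 88.1
clock: 10.87
ee_pos: [0.4649, 0.0538, 0.2368]
ee_rot: [-0.0, 0.682, 0.731, -0.0]
contact_force: [-0.3, 0.5, -7.8]
grip_width: 0.0162
grip_force: 88.2
```

View pics/l.png

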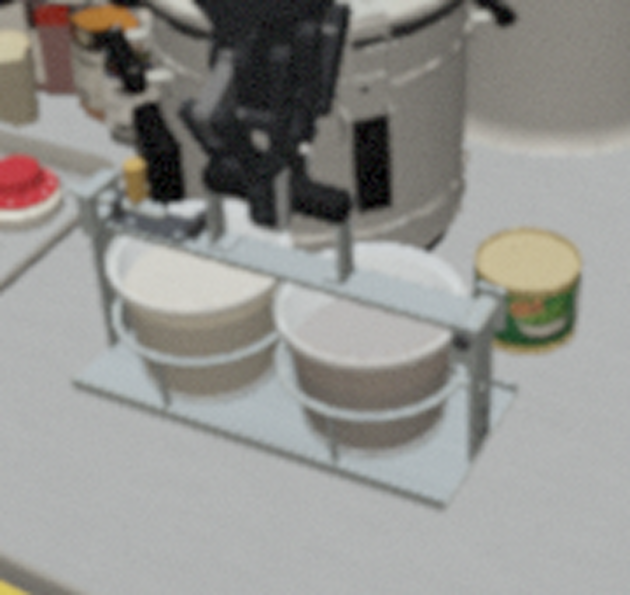

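The carrier is in the air with both pots in it. The plate corners are at (75,382), (443,505) and (515,390), and I'll compare those with a level prediction. Then hold for more than 3 s.

```bash
Z='[[0,0,0,0],[0,0,0,0],[0,0,0,0],[0,0,0,0],[0,0,0,0]]'
python3 - <<'E'
from h import *
p=np.load("p.npy");p[3]+=.0997;p[2]+=.02
print((proj(ext("scene"),[carrier(p,P) for P in([.121,.053,.002],[-.121,.053,.002],[-.121,-.053,.002])])-[220,120])*3.5)
E
python3 jog.py '[[0,0,0,0],[0,0,0,0],[0,0,0,0],[0,0,0,0],[0,0,0,0]]' >/dev/null
python3 jog.py '[[0,0,0,0],[0,0,0,0],[0,0,0,0],[0,0,0,0],[0,0,0,0]]' >/dev/null
python3 jog.py '[[0,0,0,0],[0,0,0,0],[0,0,0,0],[0,0,0,0],[0,0,0,0]]' >/dev/null
python3 jog.py '[[0,0,0,0],[0,0,0,0],[0,0,0,0],[0,0,0,0],[0,0,0,0]]' >/dev/null
python3 jog.py '[[0,0,0,0],[0,0,0,0],[0,0,0,0],[0,0,0,0],[0,0,0,0]]' >/dev/null
python3 jog.py '[[0,0,0,0],[0,0,0,0],[0,0,0,0],[0,0,0,0],[0,0,0,0]]' >/dev/null
python3 jog.py '[[0,0,0,0],[0,0,0,0],[0,0,0,0],[0,0,0,0],[0,0,0,0]]' >/dev/null
python3 jog.py '[[0,0,0,0],[0,0,0,0],[0,0,0,0],[0,0,0,0],[0,0,0,0]]' >/dev/null
python3 jog.py '[[0,0,0,0],[0,0,0,0],[0,0,0,0],[0,0,0,0],[0,0,0,0]]'
```

```text
[[ 61.98958153 384.69011411]
 [446.26763083 515.79621964]
 [521.78540466 392.00730035]]
clock: 14.67
ee_pos: [0.4652, 0.0538, 0.2373]
ee_rot: [0.0, 0.682, 0.731, 0.0]
contact_force: [-0.1, -0.5, -7.7]
grip_width: 0.0163
grip_force: 88.2
```

```bash
python3 -c "
from cell import arm, camrig, get_state
print(arm.job_done())"
```

```text
the job is handed in; nothing more can be done
None
```

The bar is down and bolted home, and the carrier, with both pots in it, was lifted about 10 cm, held level and still for about 3.8 s, and handed in while still held in the air.

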